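Re-index the fence of a mitre sled to its next stop and clamp it

ROBOT

A 7-joint arm with a two-finger parallel gripper is mounted at the origin on the work surface. World frame = base frame: x ahead of the robot, y to its left, z up, the work surface at z = 0. Lengths are in mm, angles in rad, forces in N, time in s.
With the tool pointing down it reaches from about 400 to 875 mm from the base axis. Payload 4.4 kg.
Tool frame: the origin (TCP) lies on the centre line of the jaws, within the pads' length; the fingertips stand 8 mm ahead of it and the grasp point (between the pads) lies 11 mm behind it; x points along the fingers, z is the direction in which the jaws open and shut, and the axes are right-handed (so a half turn about x gives the same grasp; the last joint's range is limited). The gripper opens to 85 mm and grips with 20 to 120 N. Pads are 22 mm wide; open, the fingers measure 114 mm over their backs; the gripper's body (76 mm by 85 mm) begins 54 mm behind the grasp point. The pads swing forward as they close: fully open they stand 13 mm farther back than shut.
Start: joints at [-1.296, 0.628, 0.038, 1.517, -0.027, 0.996, -0.02], TCP at [217.234, 612.64, 239.313] pointing down, gripper open.
Joint ranges: [-3.06, 3.06], [-0.37, 2.12], [-1.25, 1.32], [0.18, 2.47], [-1.1, 4.24], [0.23, 1.98], [-2.94, 2.94]. Speed limits (rad/s): [2.57, 2.57, 3.14, 3.14, 3.14, 3.14, 3.14].

INTERFACE

Orientations are given as [roll, pitch, yaw] about the fixed x, y, z axes, in that order (R = Rz(yaw) Ry(pitch) Rx(roll)).
In Python, from cell import ctrl, get_image, camera_params gives the robot as it stands. The module is installed in compiled form; this text tells all that it offers.
- The arm moves only by the shell command python3 -m handwheel 'ROWS'. ROWS is text: rows parted by semicolons, each of 7 numbers parted by spaces: the opening, from -1 (shut) to 1 (fully open), then the shift along the tool's x, y, z in mm, then the turn, a rotation vector about the tool's x, y, z in rad. In form: grip x y z wx wy wz; .... A call has 1 to 10 rows; each row shifts and turns the pose as measured when the row begins, along the tool's axes as they then stand; what a row does not reach is not made up. A row lasts 1/10 s, in which the tool goes at most 50 mm and 8.59 degrees, less where a joint would pass 70% of its speed; a pose out of reach is approached as far as the arm can. A call with a gripper value outside its range is refused whole. The fingers move at their own pace and stop on an object; the grip force is fixed at half the most. Time passes only in rows, so rows that do not move let the fingers close. It gives the time, the measured TCP pose, the force and the opening at its end, in the units of the state.
- ctrl.read_state(): the state, without advancing time (a new reading comes with each control period).
- get_image(name): name is "scene" or "top" or "wrist"; returns the picture (480x640x3 uint8, blue, green, red); there is no depth.
- camera_params(name): a dict with "fx", "fy", "cx", "cy" (pixels), "k1" (the pictures are not rectified: a ray, as slopes to the right and down, at radius r is drawn at 1 + k1 r^2 times it, then the intrinsics apply), "eye" and "orientation" of the camera in the world. Camera axes: x right, y up, looking along -z (the intrinsics and any distortion apply to the point x, -y, -z); pixel columns grow to the right and rows downward; lengths in mm; the calibration is good to about 2 mm. A picture is of the moment at which its call begins: read the wrist's pose just before it. camera_params takes no time and is no camera call; for the wrist camera it gives the pose at the moment of the call.
- ctrl.finish_job(): hands the job in, once; it reports no verdict.
The state is a dict: "clock": time; "qpos": joint angles; "qd": joint speeds; "tau": joint torques, N m; "eef_pos": TCP position; "tool_rot": TCP orientation; "force": force on the tool from outside, world axes, zero at the start; "torque": the same for the moment, N m; "width": finger opening in mm.
Only numpy, scipy, OpenCV 4.12 (cv2) and the standard library are available. Lean on these libraries where they do the work, as an engineer would, in place of code of your own. Each camera call takes 0.05 s, during which the arm holds its last target.

TASK

The fence of the mitre sled is pinned at its square stop, with its clamp lever slack. Pull the sprung index pin right out, swing the fence away from the robot to the very next stop - somebody has slid that stop along its arc, so feel for it with the pin riding on the rail, and never wrench the fence sideways against a pin caught in a hole - and let the pin drop fully home there. Then turn the clamp lever clockwise until it is tight, let go of everything, and leave the other things on the bench where they are.

Things in the scene. Friction and masses are not known exactly. Their poses are not given: they have to be found in the camera images.
- sled: mitre sled fixed to the bench by a holdfast: plywood board 360 (x) by 520 mm (y), upper face 27 mm above the bench; origin on the bench under its middle; x points away from the robot (give or take its yaw), y left, z up. Fence pivot at x = -70, y = +170 mm. The holdfast (130 mm tall) stands at x = +115, y = -290 mm
- square_stop (a point): centre of the square stop, the first hole of the aluminium index rail, where the pin starts. The rail is 40 mm wide, smooth and level, its top (this point) 35 mm above the bench, in an arc of 290 mm radius about the fence pivot. Its brass-bushed holes are 12 mm wide. The next stop is in a grey sliding shoe flush with the rail
- last_stop (a point): centre of the last hole of the rail, at fence angle 0.60 rad: not wanted here. The wanted next stop lies between the square stop and this one, locked anywhere between fence angles 0.22 and 0.37 rad; its place is not measured, but it can be seen or felt. Between the holes the rail carries the pin
- fence (a joint): swing of the fence, rad: 0 at the square stop (fence along the sled's y), grows as the pin's end swings away from the robot, anticlockwise from above; limits -0.04, 0.66. Foot plate 50 mm wide, top 45 mm above the bench, ends 335 mm from the pivot; 22 mm wide extrusion on it, top 90 mm, ends 155 mm from it. Moves with about 1 N at the pin, 2 N more with the pin on the rail; stays where left
- fence_pivot (a point): the fence's upright pivot axis, at the height of the sled's upper face (27 mm above the bench); turns with the fence; its y axis points along the fence, away from the pin
- plunger (a joint): how far the index pin is pulled out, m: 0 = fully home in a hole, 0.008 = its tip rests on the rail, 0.014 = at its upper stop, 6 mm clear of the rail. A spring pushes it down with 5 N (home) to 12 N (fully out); it does not stay up by itself. The pin is 10 mm thick with its nose rounded over by 2 mm, and has 1 mm of room on each side in its hole; sideways it bears no more than about 25 N
- knob_mid (a point): middle of the plunger's black knob, an upright cylinder 28 mm across and 26 mm tall with a red dot on top, pulled straight up; 71 mm above the bench with the pin home, rising with the pin; 290 mm from the fence pivot, turning with the fence. Below it a sleeve 20 mm across stands 12 mm tall on the foot plate
- clamp_lever (a joint): turn of the clamp lever, rad: starts slack between 0 and 0.25; grows clockwise from above; 1.15 is its stop, over 1.0 it is tight. At 0 the arm points square off the fence, to the robot's side; it turns towards the fence pivot. Takes about 2.5 N at its end, 5 N near the stop as the clamp bites; stays where it is left. Once tight it holds the fence
- lever_hub (a point): axis of the clamp lever (hub 22 mm across) on the fence, 225 mm from the pivot on the line from pivot to pin, at the height of the lever arm, 67 mm above the bench
- lever_end (a point): middle of the orange upright grip (16 mm across, 18 mm tall) at the end of the black lever arm, 66 mm from the hub's axis and 67 mm above the bench; the arm is 11 mm wide and 12 mm tall
- offcut: wooden offcut 45 x 90 x 22 mm lying on the sled beyond the fence; leave it
- pencil: red carpenter's pencil, flat, 12 x 7 x 170 mm, lying on the sled beyond the fence; leave it
- try_square: try square with a wooden stock and a 160 mm steel blade, on the bench to the right; leave it
- glue_bottle: yellow glue bottle, 170 mm tall, on the bench to the right; leave it
- screw_jar: grey jar of screws with a green cap, 85 mm tall, on the bench to the right; leave it
- push_stick: plywood push stick, 280 mm long, on the bench to the left; leave it
- bench_brush: wooden bench brush, 260 mm long, on the bench to the left; leave it

How it is judged (in metres and radians):
On the way, in this order (a step that is already met when the one before it is completed fails the run):
1. the pin is pulled out of the square stop and the fence swung off it (value of joint plunger above 0.006 m and value of joint fence above 0.04 rad), for 0.1 s.
2. the pin is fully home in the next stop (value of joint plunger below 0.002 m and value of joint fence between 0.2 and 0.39 rad), for 0.3 s.
3. with the pin home, the clamp lever is tight (all of step 2 and value of joint clamp_lever above 1 rad), for 0.2 s.
At the end, for the whole second after the job is handed in: the pin is home (within 2 mm of fully down) in the next stop (fence angle between 0.20 and 0.39 rad), the clamp lever is turned past 1.0 rad, and the fence is at rest (all of step 3 and velocity of joint fence between -0.02 and 0.02 rad/s); the robot touches nothing.
It fails at once if the pin is loaded with more than 25 N against the rail or the side of a hole (contact force between any of pin_nose_near, pin_nose_far and anything else above 25 N).
It fails at once if another thing on the bench or on the sled is moved more than 30 mm (distance of any of offcut, pencil, try_square, glue_bottle, screw_jar, push_stick, bench_brush from where it was at the start of the episode above 0.03 m).
It also fails if it takes over 61 s, if anything falls off the work surface, if the arm or the gripper's body presses on something with over 40 N, if the wrist force passes 120 N, or if a joint passes its speed limit or range.

## Working session

There is one attempt and no reset: what is moved stays moved. The work goes in short steps, Python scripts to look and compute and a shell command to move; the robot and the scene stay as the last step left them, time stands still between calls to the robot, and variables do not carry over. Pictures are saved under pics/ and viewed, and the job is handed in when it is done.

```bash
mkdir -p pics
python3 - <<'E'
from cell import ctrl,get_image,camera_params
import cv2
s=ctrl.read_state();print(s)
for n in("scene","top","wrist"):
    print(n,camera_params(n)); cv2.imwrite(f"pics/{n}0.png",get_image(n))
E
```

```text
{'clock': 0.0, 'qpos': array([-1.29580739,  0.62934714,  0.03843502,  1.51836981, -0.02697301,
        0.99628023, -0.02004757]), 'qd': array([-0.00123861,  0.00055918, -0.00065143,  0.00036276,  0.00011701,
        0.00114632, -0.0003739 ]), 'tau': array([ 3.79455032e-04, -5.63416350e+01,  1.22668751e+00, -1.93429631e+01,
        1.11372260e-02,  1.09299249e-02,  3.48086905e-05]), 'eef_pos': array([217.02377583, 612.05763117, 238.38770986]), 'tool_rot': array([-3.11850235,  1.56890965, -1.88852228]), 'force': array([-0.76961404,  0.10240032,  0.38040446]), 'torque': array([ 0.00414582, -0.09500707, -0.02095417]), 'width': 85.37151519347445}
scene {'fx': 478.1478579079455, 'fy': 478.1478579079455, 'cx': 322.8268723872792, 'cy': 242.285821891006, 'k1': 0.019267741963207675, 'eye': array([1125.70879966,  648.92041067,  932.73906007]), 'orientation': array([0.77604016, 0.00470977, 2.39527305])}
top {'fx': 482.7293408967401, 'fy': 482.7293408967401, 'cx': 321.90077586673397, 'cy': 240.80088352323878, 'k1': -0.08365408830186667, 'eye': array([ 406.01373649,   36.12466047, 1292.95189855]), 'orientation': array([ 0.14308131, -0.01006095, -1.54439313])}
wrist {'fx': 354.85533750462656, 'fy': 354.85533750462656, 'cx': 325.4406327572494, 'cy': 242.8010350464687, 'k1': -0.03730170266855532, 'eye': array([144.80366781, 637.56516047, 373.55966285]), 'orientation': array([-0.30693398,  0.00247145,  1.22946952])}
```

View pics/top0.png

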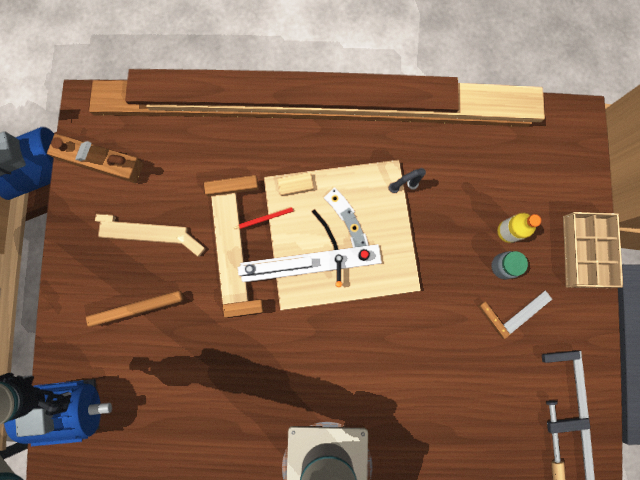

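View pics/scene0.png

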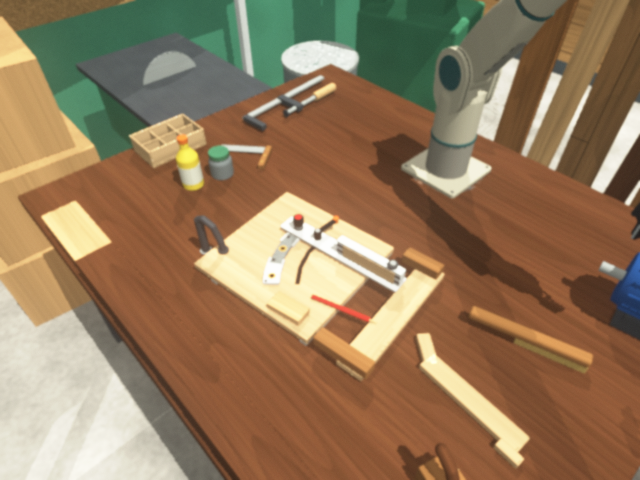

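View pics/wrist0.png

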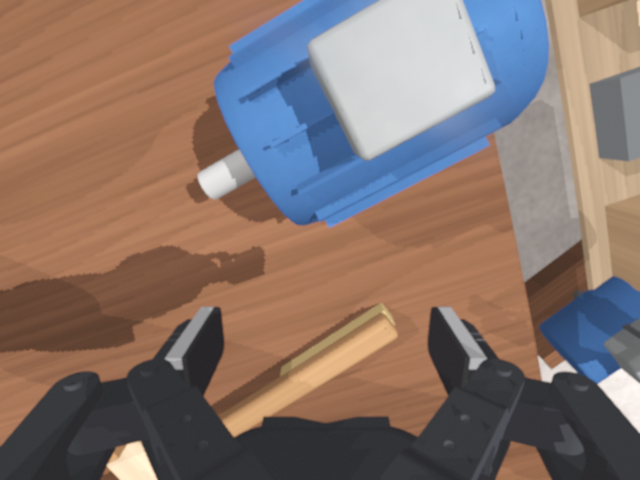

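Top view: pivot near (250,268), knob's red dot (364,254), lever hub (338,260), orange grip (339,284), shoe hole about (354,227), last hole (335,197). Next I locate these in two views.

```bash
cat > h.py <<'E'
import numpy as np,cv2
from scipy.spatial.transform import Rotation as R
from cell import ctrl,get_image,camera_params
def ray(p,uv):
    xd=(uv[0]-p['cx'])/p['fx'];yd=(uv[1]-p['cy'])/p['fy']
    s=1.0
    for _ in range(20):
        s=1+p['k1']*((xd/s)**2+(yd/s)**2)
    d=R.from_euler('xyz',p['orientation']).apply([xd/s,-yd/s,-1]);return p['eye'],d/np.linalg.norm(d)
def plane(p,uv,z):
    e,d=ray(p,uv);return e+d*(z-e[2])/d[2]
def tri(p1,u1,p2,u2):
    (a,d),(b,e)=ray(p1,u1),ray(p2,u2)
    t=np.linalg.lstsq(np.c_[d,-e],b-a,rcond=None)[0]
    q,r=a+t[0]*d,b+t[1]*e
    return (q+r)/2,np.linalg.norm(q-r)
def proj(p,X):
    c=R.from_euler('xyz',p['orientation']).inv().apply(np.asarray(X)-p['eye'])
    x,y=c[0]/-c[2],-c[1]/-c[2];s=1+p['k1']*(x*x+y*y);return np.array([p['fx']*x*s+p['cx'],p['fy']*y*s+p['cy']])
def blobs(im,lo,hi,box,mn=4):
    m=cv2.inRange(cv2.cvtColor(im,cv2.COLOR_BGR2HSV),lo,hi)
    k=np.zeros_like(m);x0,y0,x1,y1=box;k[y0:y1,x0:x1]=m[y0:y1,x0:x1]
    n,l,st,c=cv2.connectedComponentsWithStats(k)
    return [(c[i].round(1).tolist(),int(st[i,4])) for i in range(1,n) if st[i,4]>=mn]
E
python3 - <<'E'
from h import *
t=cv2.imread('pics/top0.png');s=cv2.imread('pics/scene0.png')
for n,im,b in(('t',t,(230,180,400,300)),('s',s,(250,200,430,330))):
    print(n,'red',blobs(im,(0,170,100),(5,255,255),b),blobs(im,(175,170,100),(180,255,255),b),'or',blobs(im,(8,200,180),(18,255,255),b))
cv2.imwrite('pics/tz.png',cv2.resize(t[180:300,230:390],None,fx=5,fy=5,interpolation=cv2.INTER_CUBIC))
cv2.imwrite('pics/sz.png',cv2.resize(s[205:295,255:415],None,fx=5,fy=5,interpolation=cv2.INTER_CUBIC))
E
```

```text
t red [([264.0, 218.0], 260), ([364.2, 254.0], 47)] [] or []
s red [([298.0, 217.0], 15), ([346.3, 310.1], 210)] [] or []
```

View pics/tz.png

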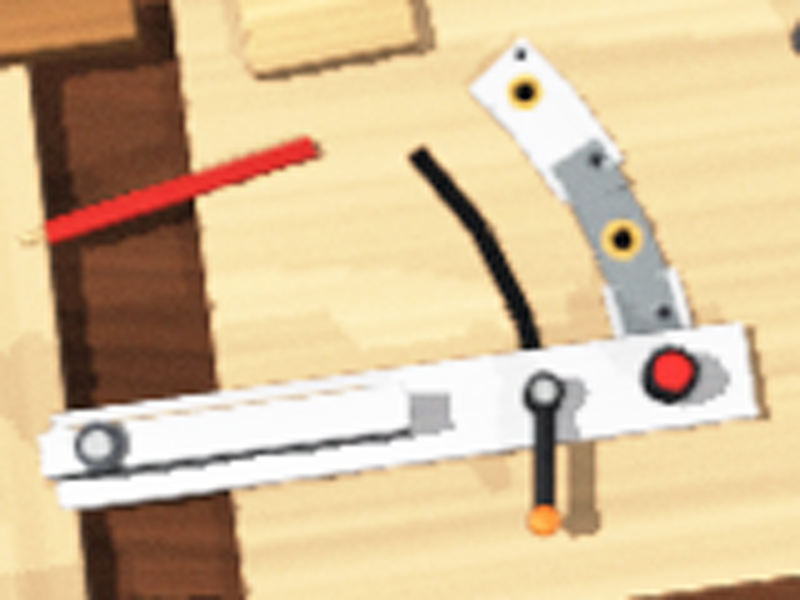

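View pics/sz.png

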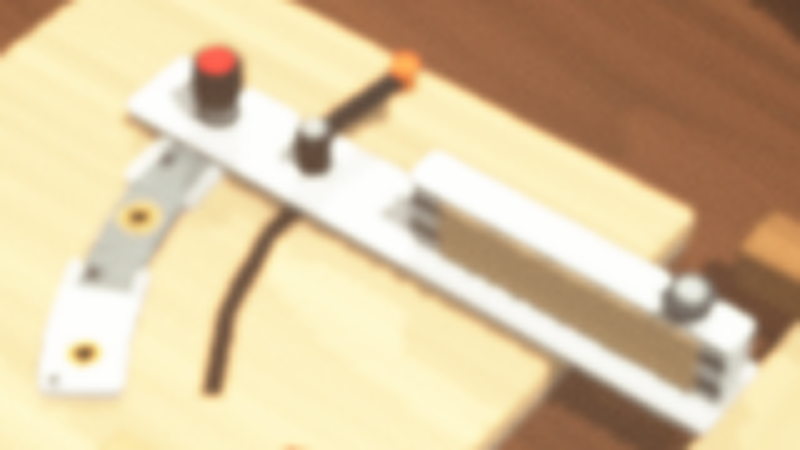

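The next stop (brass ring) is plainly visible in the grey shoe in both views: top crop (622,240), scene crop (138,217). Last stop: (525,92) and (84,352). Triangulating.

Run:
```python
from h import *
pt,ps=camera_params('top'),camera_params('scene')
T=lambda u,v:((u-2)/5+230,(v-2)/5+180); S=lambda u,v:((u-2)/5+255,(v-2)/5+205)
P={}
for n,a,b in(('dot',(670,371),(217,60)),('grip',(543,519),(406,69)),('hub',(544,389),(315,130)),('shoe',(622,240),(138,217)),('last',(525,92),(84,352)),('pivcap',(101,444),(690,290))):
    P[n],e=tri(pt,T(*a),ps,S(*b));print(n,P[n].round(1),'gap',round(e,1))
H=lambda a,z:plane(pt,T(*a),z)[:2]
k=H((670,371),84);sh=H((622,240),35);la=H((525,92),35);gr=H((543,519),76);hub=H((544,389),78)
print('top only knob',k,'shoe',sh,'last',la,'grip',gr,'hub',hub)
k=P['dot'][:2];
# centre from arcs: pivot along knob->hub line at 290
u=(hub-k)/np.linalg.norm(hub-k);print('knob-hub',np.linalg.norm(hub-k))
# pivot: equidistant 290 from shoe & knob & last
from scipy.optimize import least_squares
for kk,ss,ll in((H((670,371),84),sh,la),(P['dot'][:2],P['shoe'][:2],P['last'][:2])):
    r=least_squares(lambda c:[np.linalg.norm(c-q)-290 for q in(kk,ss,ll)],k+[0,290]);c=r.x
    a=[np.arctan2(*(q-c)[::-1]) for q in(kk,ss,ll)]
    print('pivot',c,r.fun,'angles',np.array(a)-a[0],'a0',a[0])
```

```text
dot [549.4 -76.7  87.6] gap 1.3
grip [473.4 -14.2  75.6] gap 3.1
hub [539.3 -13.3  75. ] gap 3.2
shoe [624.3 -55.2  38.6] gap 0.8
last [702.4  -2.   39.1] gap 1.4
pivcap [502.7 206.5 102.6] gap 3.6
top only knob [550.23927064 -77.54801364] shoe [625.16944973 -55.7271117 ] last [703.87004168  -2.58659834] grip [474.41998796 -15.37294531] hub [540.03615066 -14.35335029]
knob-hub 63.09078616140456
pivot [505.56156113 208.80604645] [-0.18153017  0.31679038 -0.14985988] angles [0.         0.26986321 0.59869837] a0 -1.4160215576439266
pivot [504.24852669 209.41125849] [-0.30335946  0.53026067 -0.25117742] angles [0.         0.26942065 0.59670257] a0 -1.4144048703944123
```

Both estimates agree: pivot ≈ (505,209), next stop at 0.27 rad, sled yaw ≈ 0.155, heights within ~3 mm of the text. Working out the move over to the knob.

```bash
cat >> h.py <<'E'
def want(ang):  # tool down, jaws opening along world heading ang
    z=np.array([np.cos(ang),np.sin(ang),0]);x=np.array([0,0,-1.]);return R.from_matrix(np.c_[x,np.cross(z,x),z])
def delta(pos,ang):
    s=ctrl.read_state();r=R.from_euler('xyz',s['tool_rot'])
    o=min((want(ang),want(ang+np.pi)),key=lambda w:(r.inv()*w).magnitude())
    print('clock',round(s['clock'],2),'pos',s['eef_pos'].round(1),'F',s['force'].round(1),'w',round(s['width'],1),'q7',s['qpos'][6].round(2),
      '\n shift tool',r.inv().apply(np.array(pos)-s['eef_pos']).round(1),'turn',(r.inv()*o).as_rotvec().round(3))
E
python3 - <<'E'
from h import *
print(R.from_euler('xyz',ctrl.read_state()['tool_rot']).as_matrix().round(3))
delta([550,-77,200],.156)
E
```

```text
[[-0.    -0.943  0.334]
 [-0.001  0.334  0.943]
 [-1.     0.    -0.001]]
clock 0.15 pos [217.  612.2 238.6] F [-0.   0.3  0.1] w 85.0 q7 -0.02 
 shift tool [  39.4 -544.1 -538.2] turn [ 1.074e+00 -1.000e-03  1.000e-03]
```

```bash
python3 -m handwheel '1 0 -34 -34 0 0 0; 1 0 -34 -34 0 0 0; 1 0 -34 -34 0 0 0; 1 0 -34 -34 0 0 0; 1 0 -34 -34 0 0 0; 1 0 -34 -34 0 0 0; 1 0 -34 -34 0 0 0; 1 0 -34 -34 0 0 0; 1 0 -34 -34 0 0 0; 1 0 -34 -34 0 0 0'
python3 -c "
from h import *
delta([550,-77,200],.156)"
```

```text
clock: 1.15
eef_pos: [427.1, 170.7, 234.6]
tool_rot: [1.301, 1.567, 2.547]
force: [1.3, 0.4, 0.6]
width: 85.7
clock 1.15 pos [427.1 170.7 234.6] F [1.3 0.4 0.6] w 85.7 q7 0.85 
 shift tool [  33.6 -195.6 -195.7] turn [ 1.09e+00 -1.00e-03 -4.00e-03]
```

```bash
python3 -m handwheel '1 0 -34 -34 0 0 0; 1 0 -34 -34 0 0 0; 1 0 -34 -34 0 0 0; 1 0 -34 -34 0 0 0; 1 0 -34 -34 0 0 0; 1 0 0 0 0.14 0 0; 1 0 0 0 0.14 0 0; 1 0 0 0 0.14 0 0;1 0 0 0 0.14 0 0;1 0 0 0 0.14 0 0'
python3 -c "
from h import *
delta([550,-77,200],.156)"
```

```text
clock: 2.15
eef_pos: [538.3, -67.9, 232.6]
tool_rot: [-2.917, 1.568, -2.411]
force: [-0.3, 1.1, -1.1]
width: 85.4
clock 2.15 pos [538.3 -67.9 232.6] F [-0.3  1.1 -1.1] w 85.4 q7 0.77 
 shift tool [ 32.6 -13.6   5.9] turn [ 0.35  -0.003  0.001]
```

```bash
python3 -m handwheel '1 0 0 0 0.14 0 0; 1 0 0 0 0.14 0 0; 1 0 0 0 0.07 0 0'
python3 -c "
from h import *
delta([550,-77,200],.156)
cv2.imwrite('pics/w1.png',get_image('wrist'))"
```

```text
clock: 2.45
eef_pos: [537.7, -67.8, 232.0]
tool_rot: [-2.806, 1.567, -2.667]
force: [0.0, 0.8, -0.2]
width: 85.3
clock 2.45 pos [537.7 -67.8 232. ] F [ 0.   0.8 -0.2] w 85.3 q7 0.47 
 shift tool [ 31.9 -10.8  11. ] turn [-0.017 -0.004  0.001]
```

View pics/w1.png

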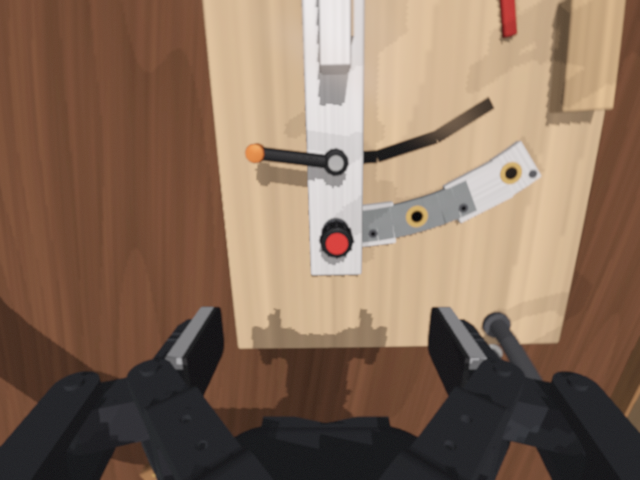

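Wrist view: red dot (336,243), shoe hole (417,216), last hole (512,173), hub cap (335,161), orange grip (255,153). I check these against the first measurement.

Run:
```python
from h import *
im=cv2.imread('pics/w1.png');p=camera_params('wrist')
d=blobs(im,(0,170,100),(5,255,255),(300,210,370,270));g=blobs(im,(5,180,150),(20,255,255),(230,130,275,175));print(d,g)
y=blobs(im,(18,100,120),(32,255,255),(390,140,560,240),15);print(y)
for n,uv,z in(('knob',d[0][0],84),('shoe',(417,216),35),('last',(512,173),35),('hub',(335,161),78),('grip',g[0][0],76)):
    print(n,plane(p,uv,z).round(1))
pt=camera_params('top');print(tri(pt,(363.6,253.8),p,d[0][0]))
```

```text
[([336.5, 243.4], 381)] []
[([510.4, 172.7], 203), ([416.3, 215.8], 230)]Traceback (most recent call last):
  File "<stdin>", line 5, in <module>
IndexError: list index out of range
```

Run:
```python
from h import *
p=camera_params('wrist')
for n,uv,z in(('knob',(336.5,243.4),84),('shoe',(417,216),35),('last',(512,173),35),('hub',(335,161),78),('grip',(255,153),76)):
    print(n,plane(p,uv,z).round(1))
pt=camera_params('top');print(tri(pt,(363.6,253.8),p,(336.5,243.4)))
delta([549,-78,120],.156)
```

```text
knob [548.4 -80.3  84. ]
shoe [624.6 -57.7  35. ]
last [704.2  -5.   35. ]
hub [537.6 -14.1  78. ]
grip [473.5 -16.7  76. ]
(array([547.9958037, -76.1074803,  97.9626106]), np.float64(1.1725245917245692))
clock 2.5 pos [537.7 -67.7 231.9] F [ 0.8  0.8 -0.2] w 85.4 q7 0.47 
 shift tool [111.9 -11.6  10.3] turn [-0.018 -0.004  0.001]
```

Agreement within 3 mm (height is poorly conditioned for this pair). I go over the knob and look again from lower.

```bash
python3 -m handwheel '0.4 30 -12 10 -0.018 0 0; 0.4 40 0 0 0 0 0; 0.4 15 0 0 0 0 0;0.4 0 0 0 0 0 0'
python3 -c "
from h import *
delta([549,-78,120],.156)
p=camera_params('wrist')
im=get_image('wrist');cv2.imwrite('pics/w2.png',im)
print(blobs(im,(0,170,100),(5,255,255),(200,150,450,450)))"
```

```text
clock: 2.9
eef_pos: [550.8, -78.0, 144.9]
tool_rot: [-2.04, 1.569, -1.876]
force: [0.3, -0.2, -0.2]
width: 59.5
clock 2.9 pos [550.8 -78.  144.9] F [ 0.3 -0.2 -0.2] w 59.5 q7 0.57 
 shift tool [24.9  0.4 -1.8] turn [ 0.008 -0.001  0.002]
[([320.6, 268.6], 740)]
```

View pics/w2.png

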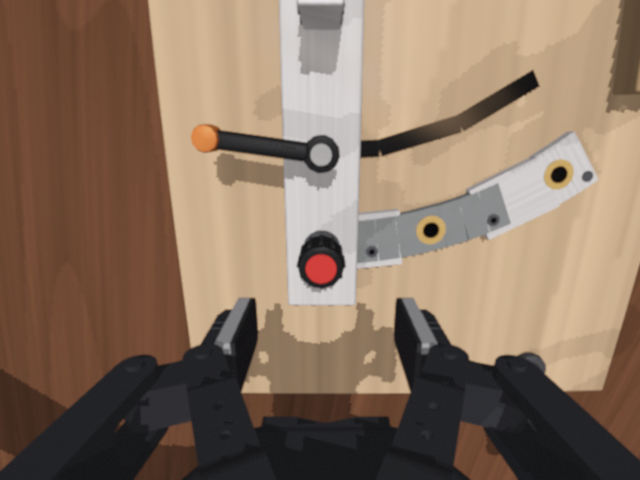

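The dot is at (320.6,268.6), nearly centred between the fingertips (245 and 405).

Run:
```python
from h import *
p=camera_params('wrist')
for n,uv,z in(('knob',(320.6,268.6),84),('shoe',(431,230),35),('last',(559,174),35),('hub',(321,154),78),('grip',(205,138),76)):
    print(n,plane(p,uv,z).round(1))
ps,pt=camera_params('scene'),camera_params('top')
print(tri(ps,(298,216.8),p,(320.6,268.6)),tri(pt,(363.6,253.8),p,(320.6,268.6)))
delta([548.5,-78.5,62],.156)
```

```text
knob [548.7 -80.5  84. ]
shoe [625.1 -57.7  35. ]
last [703.9  -3.6  35. ]
hub [538.4 -15.3  78. ]
grip [473.3 -17.1  76. ]
(array([548.0932159 , -79.05565064,  85.03538039]), np.float64(2.320710906805896)) (array([548.59193799, -76.46642673,  94.5349727 ]), np.float64(0.7945518356738059))
clock 2.95 pos [551.  -78.  145.7] F [-0.6  0.1  0.1] w 59.9 q7 0.57 
 shift tool [83.7  0.  -2.5] turn [ 0.008 -0.     0.002]
```

```bash
python3 -m handwheel '0.4 40 1 -2.5 0.008 0 0; 0.4 30 0 0 0 0 0;0.4 10 0 0 0 0 0; 0.4 0 0 0 0 0 0'
python3 -c "
from h import *
delta([548.5,-79,62],.156)"
```

```text
clock: 3.35
eef_pos: [553.3, -77.8, 68.6]
tool_rot: [-0.367, 1.56, -0.208]
force: [0.4, 0.1, 0.2]
width: 59.7
clock 3.35 pos [553.3 -77.8  68.6] F [0.4 0.1 0.2] w 59.7 q7 0.61 
 shift tool [ 6.6 -0.4 -5. ] turn [0.003 0.01  0.004]
```

```bash
python3 -m handwheel '0.4 7 0 -5 0 0.01 0; 0.4 0 0 0 0 0 0'
python3 -c "
from h import *
delta([548.5,-79,62],.156)"
```

```text
clock: 3.55
eef_pos: [549.7, -79.0, 63.7]
tool_rot: [-1.06, 1.565, -0.901]
force: [-0.4, 0.4, -0.1]
width: 59.8
clock 3.55 pos [549.7 -79.   63.7] F [-0.4  0.4 -0.1] w 59.8 q7 0.62 
 shift tool [ 1.7  0.2 -1.2] turn [0.003 0.003 0.005]
```

```bash
python3 -m handwheel '-0.05 2 0 -1.2 0 0 0; -0.2 0 0 0 0 0 0;-0.25 0 0 0 0 0 0'
python3 -c "
from h import *
delta([548.5,-79,62],.156)
im=get_image('wrist');cv2.imwrite('pics/w3.png',im)"
```

```text
clock: 3.85
eef_pos: [550.2, -79.5, 64.1]
tool_rot: [-0.713, 1.562, -0.553]
force: [0.5, 0.4, 0.6]
width: 32.0
clock 3.85 pos [550.2 -79.5  64.1] F [0.5 0.4 0.6] w 32.0 q7 0.62 
 shift tool [ 2.1  0.8 -1.6] turn [0.003 0.007 0.006]
```

View pics/w3.png

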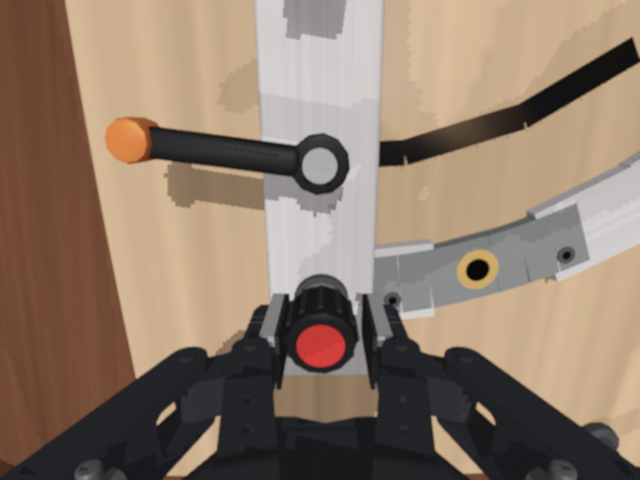

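Knob sits between the pads, about 2 mm towards the left finger (gap right of it ≈11 px); nudging the tool that way before gripping.

```bash
python3 -m handwheel '-0.25 1 0 -3 0 0 0; -0.25 0 0 0 0 0 0'
python3 -c "
from h import *
delta([548.5,-79,62],.156)
im=get_image('wrist')[240:440,220:440];cv2.imwrite('pics/w4.png',cv2.resize(im,None,fx=2,fy=2))"
```

```text
clock: 4.1
eef_pos: [547.1, -80.0, 63.3]
tool_rot: [-0.694, 1.561, -0.534]
force: [-0.5, -0.1, 0.1]
width: 31.9
clock 4.1 pos [547.1 -80.   63.3] F [-0.5 -0.1  0.1] w 31.9 q7 0.62 
 shift tool [1.3 0.7 1.5] turn [0.004 0.007 0.006]
```

View pics/w4.png

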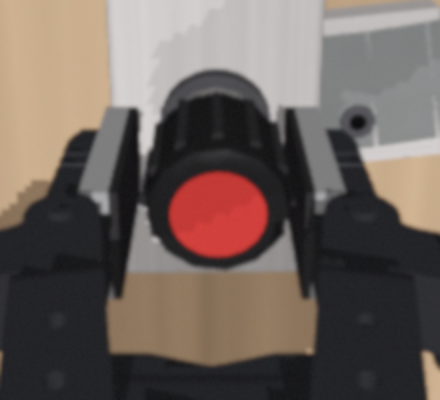

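Now centred within 1 mm. Close and check.

```bash
python3 -m handwheel '-0.35 0 0 0 0 0 0; -1 0 0 0 0 0 0; -1 0 0 0 0 0 0'
python3 -c "
from h import *
s=ctrl.read_state();print(s['force'],s['torque'],s['width'],s['eef_pos'])"
```

```text
clock: 4.45
eef_pos: [547.7, -79.9, 63.7]
tool_rot: [-0.638, 1.561, -0.478]
force: [0.6, 0.0, 0.2]
width: 26.4
[0.63486976 0.04268231 0.20088107] [-0.01576678  0.08264192  0.00501911] 26.384361014885574 [547.72734007 -79.89417867  63.68076453]
```

```bash
python3 -m handwheel '-1 -4 0 0 0 0 0; -1 -4 0 0 0 0 0; -1 -3 0 0 0 0 0'
python3 -c "
from h import *
delta([547.7,-79.9,75.5],.156)"
```

```text
clock: 4.75
eef_pos: [546.5, -80.1, 72.9]
tool_rot: [-0.898, 1.563, -0.739]
force: [2.0, -1.2, -10.4]
width: 26.5
clock 4.75 pos [546.5 -80.1  72.9] F [  2.   -1.2 -10.4] w 26.5 q7 0.61 
 shift tool [-2.6 -0.   1.3] turn [0.003 0.005 0.006]
```

Spring force 10 N at ~9 mm: pin is coming out as expected. Lift a little further and start the swing.

```bash
cat >> h.py <<'E'
PIV=np.array([505.,209.]);A0=-1.421;Z0=63.7
def knobpose(th,dz):
    a=A0+th;return [PIV[0]+291*np.cos(a),PIV[1]+291*np.sin(a),Z0+dz],.156+th-0.006
def st():
    s=ctrl.read_state();v=s['eef_pos'][:2]-PIV
    print('fence est',round(np.arctan2(v[1],v[0])-A0,4),'r',round(np.hypot(*v),1),'lift',round(s['eef_pos'][2]-Z0,1),'tau',s['torque'].round(2))
E
python3 -m handwheel '-1 -3 0 1 0 0 0; -1 -1 0 0.5 0 0 0'
python3 -c "
from h import *
st();delta(*knobpose(0,12));delta(*knobpose(.06,12))"
```

```text
clock: 4.95
eef_pos: [546.4, -80.0, 76.1]
tool_rot: [-1.281, 1.564, -1.123]
force: [1.4, -1.6, -11.5]
width: 26.3
fence est -0.0075 r 292.0 lift 12.4 tau [-0.19 -0.53 -0.1 ]
clock 4.95 pos [546.4 -80.   76.1] F [  1.4  -1.6 -11.5] w 26.3 q7 0.61 
 shift tool [0.4 1.  2.2] turn [0.008 0.002 0.006]
clock 4.95 pos [546.4 -80.   76.1] F [  1.4  -1.6 -11.5] w 26.3 q7 0.61 
 shift tool [ 0.4  1.4 19.7] turn [-0.052  0.002  0.006]
```

```bash
python3 -m handwheel '-1 0 0 6 -0.02 0 0; -1 0 0 6 -0.02 0 0; -1 0 0 6 -0.02 0 0; -1 0 0 6 -0.02 0 0'
python3 -c "
from h import *
st();delta(*knobpose(.16,12))"
```

```text
clock: 5.35
eef_pos: [570.1, -75.4, 75.3]
tool_rot: [-1.848, 1.565, -1.605]
force: [-0.1, -0.5, -10.7]
width: 26.3
fence est 0.0752 r 291.7 lift 11.6 tau [-0.13 -0.34 -0.11]
clock 5.35 pos [570.1 -75.4  75.3] F [ -0.1  -0.5 -10.7] w 26.3 q7 0.64 
 shift tool [-0.5  1.3 24.7] turn [-0.067 -0.002  0.005]
```

```bash
python3 -m handwheel '-1 -0.3 0.2 6 -0.018 0 0; -1 -0.3 0.2 6 -0.018 0 0; -1 -0.3 0.2 6 -0.018 0 0; -1 -0.3 0.2 6 -0.018 0 0; -1 -0.3 0.2 6 -0.018 0 0'
python3 -c "
from h import *
st();delta(*knobpose(.21,9.5))
im=get_image('wrist');cv2.imwrite('pics/w5.png',im)"
```

```text
clock: 5.85
eef_pos: [600.4, -66.2, 76.0]
tool_rot: [-2.212, 1.563, -1.869]
force: [-0.9, -2.0, -12.0]
width: 26.3
fence est 0.1838 r 291.3 lift 12.3 tau [-0.31 -0.38  0.18]
clock 5.85 pos [600.4 -66.2  76. ] F [ -0.9  -2.  -12. ] w 26.3 q7 0.68 
 shift tool [2.7 0.3 7.6] turn [-0.017 -0.005  0.006]
```

View pics/w5.png

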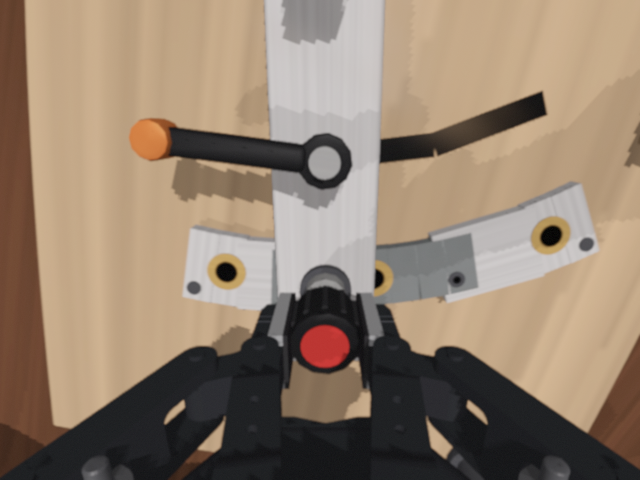

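Fence has swung off; square hole at (226,270), shoe hole at the fence's edge near (377,278), last hole (550,236). Re-measuring the arc from this one picture.

Run:
```python
from h import *
p=camera_params('wrist')
q=[plane(p,u,35)[:2] for u in((226,271),(376.5,278),(550,236))]
for c in q:
    v=c-PIV;print(c.round(1),'r',np.hypot(*v).round(1),'ang',(np.arctan2(v[1],v[0])-A0).round(4))
im=cv2.imread('pics/w5.png');cv2.imwrite('pics/w5z.png',cv2.resize(im[230:320,180:420],None,fx=3,fy=3))
```

```text
[550.  -79.6] r 292.1 ang 0.0051
[627.4 -56. ] r 291.9 ang 0.283
[704.4  -3.2] r 291.2 ang 0.6046
```

View pics/w5z.png

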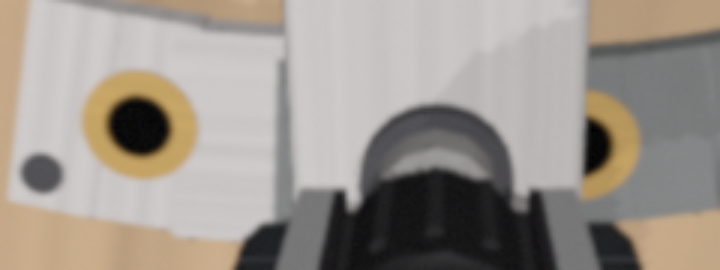

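```bash
python3 -m handwheel '-1 0 0 5 -0.018 0 0; -1 0 0 5 -0.018 0 0; -1 0 0 3.5 -0.012 0 0; -1 1 0 0 0 0 0;-1 1 0 0 0 0 0'
python3 -c "
from h import *
st();delta(*knobpose(.235,9))"
```

```text
clock: 6.4
eef_pos: [615.6, -60.2, 74.0]
tool_rot: [-2.037, 1.564, -1.639]
force: [-0.9, -2.1, -10.9]
width: 26.2
fence est 0.2401 r 291.0 lift 10.3 tau [-0.3  -0.22  0.15]
clock 6.4 pos [615.6 -60.2  74. ] F [ -0.9  -2.1 -10.9] w 26.2 q7 0.71 
 shift tool [ 1.3  0.1 -1.5] turn [ 0.013 -0.003  0.006]
```

```bash
python3 -m handwheel '-1 1 0 -2 0 0 0; -1 1 0 0 0 0 0'
python3 -c "
from h import *
st();delta(*knobpose(.235,8))"
python3 -m handwheel '-1 1 0 0 0 0 0'
python3 -c "
from h import *
st();delta(*knobpose(.235,8))"
```

```text
clock: 6.6
eef_pos: [614.3, -60.8, 72.3]
tool_rot: [-1.816, 1.564, -1.418]
force: [-0.3, -2.5, -10.3]
width: 26.2
fence est 0.2351 r 291.1 lift 8.6 tau [-0.17 -0.23  0.06]
clock 6.6 pos [614.3 -60.8  72.3] F [ -0.3  -2.5 -10.3] w 26.2 q7 0.71 
 shift tool [ 0.6  0.1 -0. ] turn [ 0.013 -0.002  0.007]
clock: 6.7
eef_pos: [614.3, -60.8, 71.5]
tool_rot: [-1.775, 1.564, -1.378]
force: [0.2, -0.3, -6.4]
width: 26.4
fence est 0.235 r 291.1 lift 7.8 tau [-0.09 -0.26  0.11]
clock 6.7 pos [614.3 -60.8  71.5] F [ 0.2 -0.3 -6.4] w 26.4 q7 0.71 
 shift tool [-0.2  0.1 -0. ] turn [ 0.012 -0.001  0.007]
```

Pin touches the rail at ≈8 mm lift, as stated. Open slightly so the spring alone presses the pin on the rail and the fingers only cage the knob, then nudge along.

```bash
python3 -m handwheel '-0.28 0 0 0 0 0 0; -0.28 0 0 0 0 0 0'
python3 -c "
from h import *
st()"
python3 -m handwheel '-0.28 0 0 2 -0.004 0 0; -0.28 0 0 2 -0.004 0 0; -0.28 0 0 2 -0.004 0 0'
python3 -c "
from h import *
st();delta(*knobpose(.27,8))"
```

```text
clock: 6.9
eef_pos: [615.6, -60.3, 73.5]
tool_rot: [-1.338, 1.564, -0.941]
force: [-1.1, -1.6, -0.8]
width: 30.8
fence est 0.2398 r 291.1 lift 9.8 tau [-0.11  0.32 -0.01]
clock: 7.2
eef_pos: [617.8, -59.1, 74.0]
tool_rot: [-2.371, 1.564, -1.962]
force: [-3.7, -1.6, -2.0]
width: 30.5
fence est 0.2486 r 290.9 lift 10.3 tau [-0.43  0.91  0.03]
clock 7.2 pos [617.8 -59.1  74. ] F [-3.7 -1.6 -2. ] w 30.5 q7 0.71 
 shift tool [ 2.2 -0.1  6.2] turn [-0.011 -0.005  0.005]
```

```bash
python3 -m handwheel '-0.28 1 0 1.5 -0.003 0 0; -0.28 1 0 1.5 -0.004 0 0'
python3 -c "
from h import *
st()"
python3 -m handwheel '-0.28 0 0 1.5 -0.005 0 0;-0.28 0 0 0 0 0 0'
python3 -c "
from h import *
st();delta(*knobpose(.27,8));cv2.imwrite('pics/w6.png',get_image('wrist'))"
```

```text
clock: 7.4
eef_pos: [618.7, -58.9, 72.6]
tool_rot: [-2.785, 1.561, -2.37]
force: [-6.3, -1.8, 5.3]
width: 31.0
fence est 0.2515 r 291.0 lift 8.9 tau [-0.48  1.51 -0.04]
clock: 7.6
eef_pos: [618.6, -58.9, 72.8]
tool_rot: [-2.97, 1.558, -2.549]
force: [-2.3, -0.2, -0.8]
width: 30.7
fence est 0.2512 r 291.0 lift 9.1 tau [-0.13  0.46 -0.02]
clock 7.6 pos [618.6 -58.9  72.8] F [-2.3 -0.2 -0.8] w 30.7 q7 0.72 
 shift tool [ 1.1 -0.1  5.5] turn [ 0.001 -0.012  0.002]
```

View pics/w6.png

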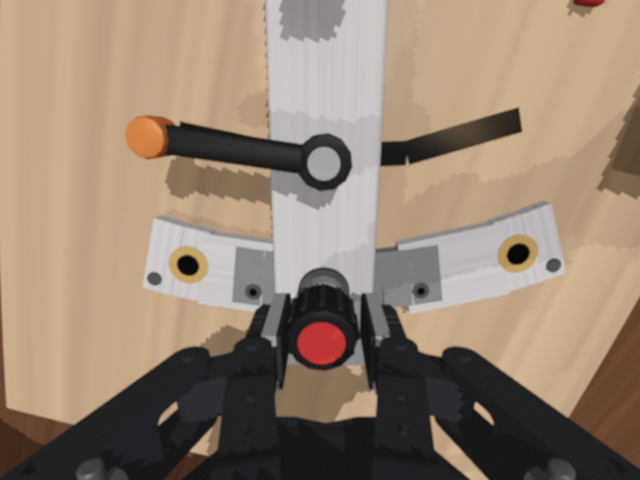

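Pin is still up on the rail, shoe hole hidden under the fence end. Continue with small pushes.

```bash
python3 -m handwheel '-0.28 0.5 0 2 0 0 0.0'
python3 -c "
from h import *
st()"
python3 -m handwheel '-0.28 0.5 0 1.5 0 0 0'
python3 -c "
from h import *
st();delta(*knobpose(.27,8));cv2.imwrite('pics/w7.png',get_image('wrist'))"
```

```text
clock: 7.75
eef_pos: [618.9, -58.8, 72.4]
tool_rot: [-3.058, 1.556, -2.637]
force: [-9.3, -3.1, 6.7]
width: 30.8
fence est 0.2523 r 291.0 lift 8.7 tau [-0.75  1.98 -0.  ]
clock: 7.85
eef_pos: [618.8, -58.8, 72.2]
tool_rot: [-3.123, 1.553, -2.703]
force: [-6.9, -2.2, 5.6]
width: 31.0
fence est 0.252 r 291.0 lift 8.5 tau [-0.49  1.5   0.03]
clock 7.85 pos [618.8 -58.8  72.2] F [-6.9 -2.2  5.6] w 31.0 q7 0.71 
 shift tool [ 0.4 -0.1  5.2] turn [-0.    -0.018  0.   ]
```

View pics/w7.png

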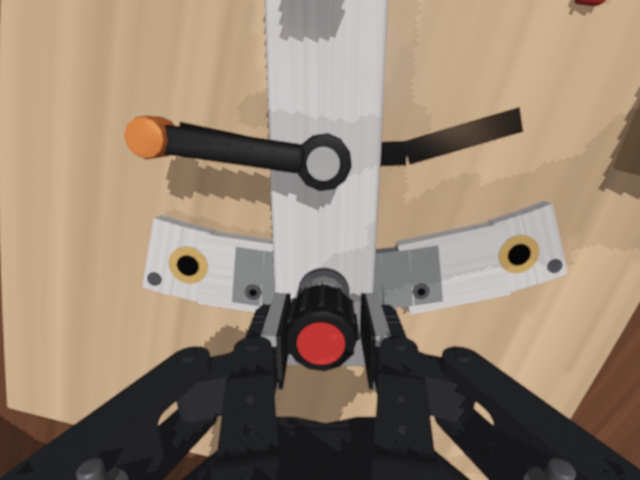

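Stopped moving at 6–9 N although the tool is commanded on: perhaps the pin is catching. I stop pushing and measure fence angle (hub) and knob height.

Run:
```python
from h import *
p=camera_params('wrist')
for n,uv,z in(('hub',(323.5,161.5),78),('hub5 (w5)',None,0),('sq',(188,265),35),('last',(518.5,254),35)):
    if uv:
        c=plane(p,uv,z)[:2];v=c-PIV;print(n,c.round(1),np.hypot(*v).round(1),(np.arctan2(v[1],v[0])-A0).round(4))
im=get_image('scene');cv2.imwrite('pics/s7.png',cv2.resize(im[190:310,230:390],None,fx=5,fy=5,interpolation=cv2.INTER_CUBIC))
im=get_image('top');cv2.imwrite('pics/t7.png',cv2.resize(im[180:300,230:390],None,fx=5,fy=5,interpolation=cv2.INTER_CUBIC))
```

```text
hub [591.5   1.1] 225.2 0.2443
sq [548.4 -80.3] 292.5 -0.001
last [702.4  -3.8] 290.2 0.5982
```

View pics/s7.png

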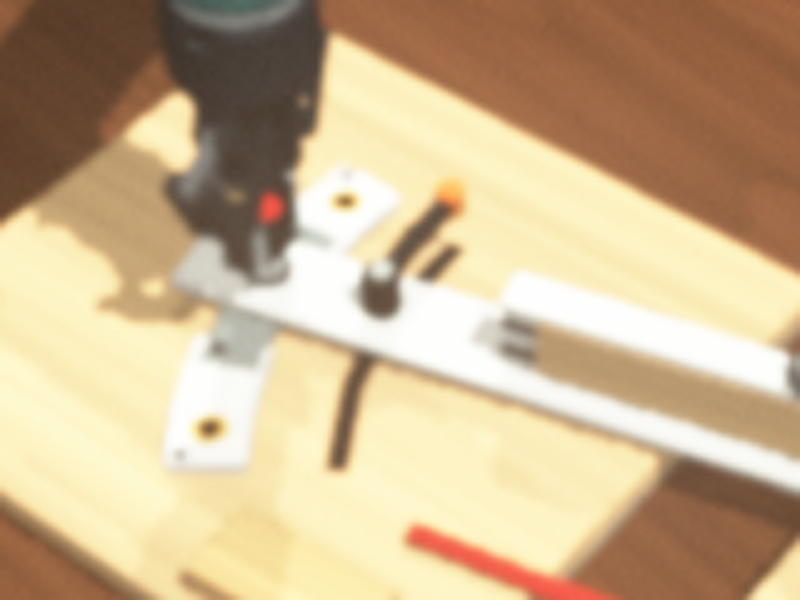

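View pics/t7.png

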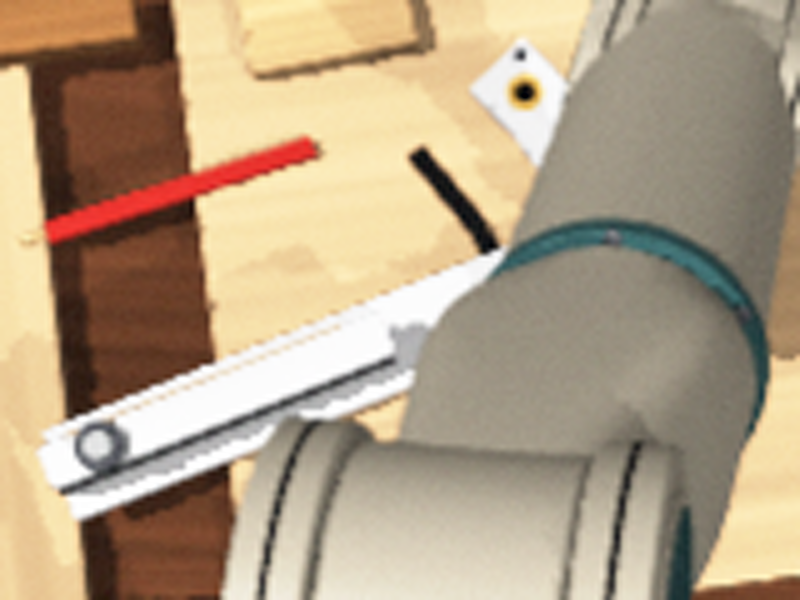

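Fence reads about 0.25 (hub) with the hole near 0.272; the knob's image suggests it may be partly lowered. No more pushing: regrip, unload, and read the spring force to learn the pin height.

```bash
python3 -m handwheel '-0.35 -0.5 0 0 0 0.01 0; -0.5 0 0 0 0 0 0; -1 0 0 0 0 0 0'
python3 -c "
from h import *
st()"
python3 -m handwheel '-1 -1.5 0 0 0 0.01 0; -1 -1 0 0 0 0 0'
python3 -c "
from h import *
st();delta(*knobpose(.27,8))"
```

```text
clock: 8.3
eef_pos: [619.3, -58.7, 73.0]
tool_rot: [-3.114, 1.544, -2.694]
force: [-4.3, -1.4, -0.9]
width: 26.3
fence est 0.2539 r 291.1 lift 9.3 tau [-0.15  0.44  0.13]
clock: 8.5
eef_pos: [620.7, -58.0, 74.2]
tool_rot: [-3.093, 1.535, -2.672]
force: [-0.0, -1.9, -9.6]
width: 26.6
fence est 0.2593 r 291.0 lift 10.5 tau [ 0.05 -0.7   0.35]
clock 8.5 pos [620.7 -58.   74.2] F [-0.  -1.9 -9.6] w 26.6 q7 0.7 
 shift tool [ 2.4 -0.1  3.2] turn [ 0.001 -0.035  0.002]
```

Lifted free: spring reads 9.6 N (≈9 mm), so the pin had been on the rail, not caught; the tool had just tilted. Straighten up, go to just short of the measured hole, lower.

```bash
python3 -m handwheel '-1 -0.5 0 1 0 -0.02 0; -1 -0.3 0 0.5 0 -0.018 0; -1 0 0 0 0 0 0'
python3 -c "
from h import *
st();delta(*knobpose(.266,8));cv2.imwrite('pics/w8.png',get_image('wrist'))"
```

```text
clock: 8.8
eef_pos: [621.1, -57.8, 73.1]
tool_rot: [-0.978, 1.568, -0.553]
force: [1.2, -1.0, -7.3]
width: 26.0
fence est 0.2605 r 291.0 lift 9.4 tau [-0.67  0.61  0.27]
clock 8.8 pos [621.1 -57.8  73.1] F [ 1.2 -1.  -7.3] w 26.0 q7 0.73 
 shift tool [ 1.4 -0.1  1.6] turn [0.008 0.001 0.002]
```

View pics/w8.png

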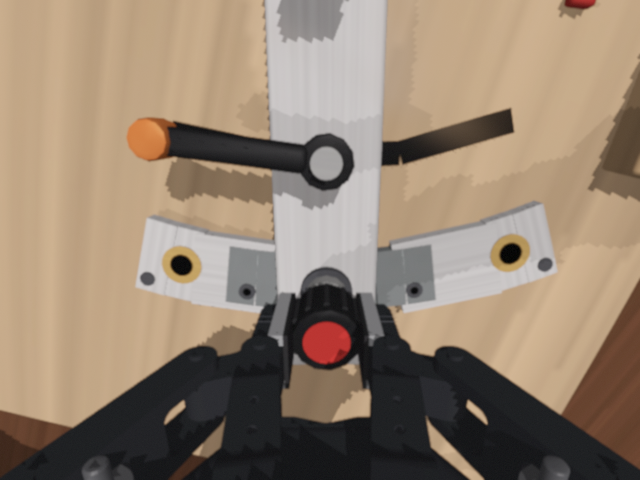

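Run:
```python
from h import *
p=camera_params('wrist')
def a(uv,z):
    v=plane(p,uv,z)[:2]-PIV;return np.arctan2(v[1],v[0])-A0
sq,la,s1,s2=[a(u,35) for u in((181,265),(510.5,253),(246,291),(415,290))]
print('sq',sq,'last',la,'screws',s1,s2,'mid',(s1+s2)/2)
print('hub',a((327,161.5),78))
for v in (235,250,265):
    L,Rr=a((274+ (v-250)*.03,v),45),a((378-(v-250)*.05,v),45);print('fence mid',(L+Rr)/2)
# original: w2 picture, pose rebuilt from the measurement of hole there
im=cv2.imread('pics/w8.png');cv2.imwrite('pics/w8z.png',cv2.resize(im[130:310,230:430],None,fx=4,fy=4,interpolation=cv2.INTER_CUBIC)[:600])
```

```text
sq -0.0019303086955784199 last 0.5995864539673708 screws 0.11860324120584442 0.422243172238966 mid 0.2704232067224052
hub 0.2591548482637187
fence mid 0.26073567815920806
fence mid 0.2608495283968555
fence mid 0.26096054287866255
```

View pics/w8z.png

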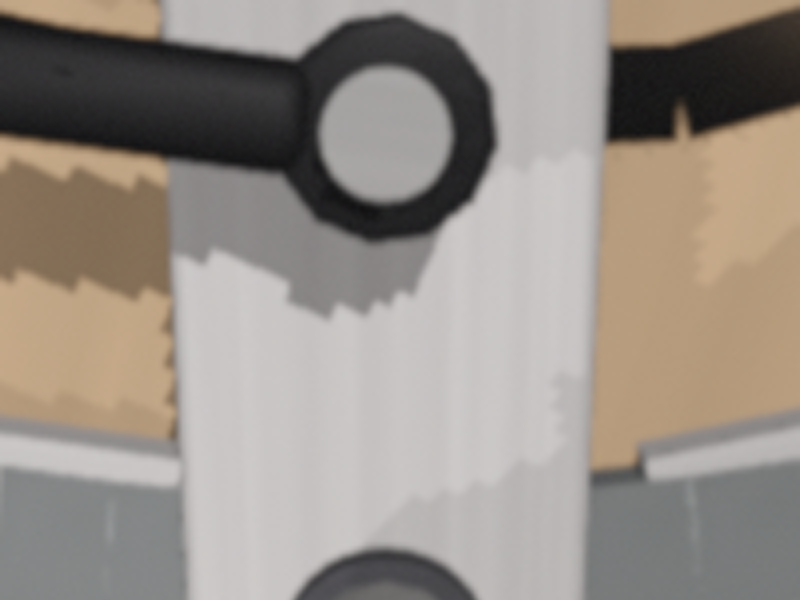

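Symmetric shoe screws put the hole at 0.270 and the fence at 0.261: 2.8 mm to go.

```bash
python3 -m handwheel '-1 -0.3 0 2.2 -0.008 0 0; -1 0 0 1 0 0 0; -1 0.5 0 0 0 0 0'
python3 -c "
from h import *
st();delta(*knobpose(.269,8))"
```

```text
clock: 9.15
eef_pos: [622.7, -57.1, 72.5]
tool_rot: [-2.806, 1.568, -2.375]
force: [-0.5, -1.7, -8.0]
width: 26.5
fence est 0.2665 r 290.9 lift 8.8 tau [-0.68  0.58  0.18]
clock 9.15 pos [622.7 -57.1  72.5] F [-0.5 -1.7 -8. ] w 26.5 q7 0.73 
 shift tool [ 0.8 -0.1  0.7] turn [ 0.013 -0.002  0.001]
```

```bash
python3 -m handwheel '-1 0.7 0 1.0 0.006 0 0; -1 1 0 0.5 0 0 0'
python3 -c "
from h import *
st();delta(*knobpose(.269,8))"
python3 -m handwheel '-1 1 0 0 0 0 0'
python3 -c "
from h import *
st();delta(*knobpose(.269,0))"
```

```text
clock: 9.35
eef_pos: [623.4, -56.7, 70.6]
tool_rot: [-2.973, 1.567, -2.546]
force: [-1.2, -2.9, -7.8]
width: 26.3
fence est 0.2692 r 290.9 lift 6.9 tau [-0.82  0.86  0.47]
clock 9.35 pos [623.4 -56.7  70.6] F [-1.2 -2.9 -7.8] w 26.3 q7 0.72 
 shift tool [-1.1 -0.1 -0.1] turn [ 0.008 -0.004  0.001]
clock: 9.45
eef_pos: [623.4, -56.8, 69.6]
tool_rot: [-2.945, 1.567, -2.518]
force: [-0.6, -2.4, -7.2]
width: 26.0
fence est 0.2692 r 290.9 lift 5.9 tau [-0.73  0.8   0.44]
clock 9.45 pos [623.4 -56.8  69.6] F [-0.6 -2.4 -7.2] w 26.0 q7 0.72 
 shift tool [ 5.9 -0.1 -0. ] turn [ 0.008 -0.004  0.001]
```

At 69.6 mm (≈4.6 mm lift) the tool still carries 7 N of spring with no rail contact: the pin is entering the hole. Continue down.

```bash
python3 -m handwheel '-1 1.5 0 0 0 0 0; -1 1.5 0 0 0 0 0'
python3 -c "
from h import *
st()"
python3 -m handwheel '-0.28 0.5 0 0 0 0 0;-0.1 0 0 0 0 0 0; -0.1 0 0 0 0 0 0'
python3 -c "
from h import *
st();cv2.imwrite('pics/w9.png',get_image('wrist'));print(camera_params('wrist'))"
```

```text
clock: 9.65
eef_pos: [623.5, -56.7, 66.8]
tool_rot: [-2.888, 1.567, -2.46]
force: [-2.3, -1.1, -6.0]
width: 25.9
fence est 0.2699 r 290.9 lift 3.1 tau [-0.79  0.95  0.48]
clock: 9.95
eef_pos: [629.2, -54.5, 69.4]
tool_rot: [-0.366, 1.562, 0.059]
force: [-0.9, 0.2, 0.5]
width: 38.5
fence est 0.2905 r 291.3 lift 5.7 tau [-0.05  0.14  0.06]
{'fx': 354.85533750462656, 'fy': 354.85533750462656, 'cx': 325.4406327572494, 'cy': 242.8010350464687, 'k1': -0.03730170266855532, 'eye': array([596.40987771,  14.97040818, 204.32661413]), 'orientation': array([-0.31025203, -0.00888   ,  0.42455885])}
```

View pics/w9.png

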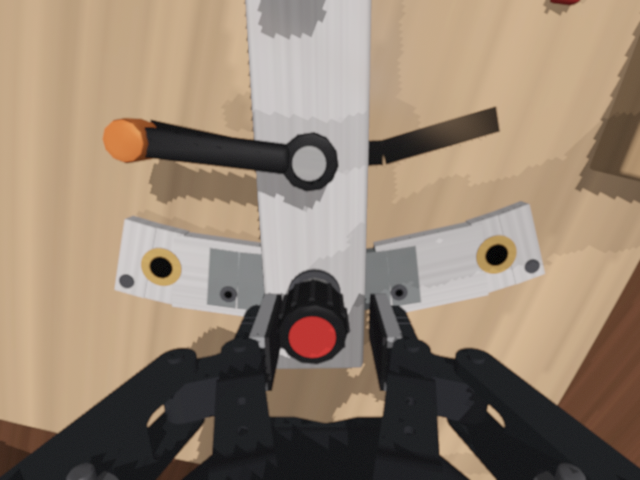

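Released: fence sits midway between the shoe screws (228, 399 → 313; fence edges 262, 366 → 314). Rising off the knob to check its height.

```bash
python3 -m handwheel '0.1 0 0 -3 0 0 0;0.2 -20 0 0 0 0 0; 0.2 -30 0 0 0 0 0; 0.2 -40 0 0 0 0 0;0.2 -20 0 0 0 0 0; 0.2 0 0 0 0 0 0'
python3 - <<'E'
from h import *
st();im=get_image('wrist');p=camera_params('wrist');cv2.imwrite('pics/w10.png',im)
s=get_image('scene');cv2.imwrite('pics/s10.png',cv2.resize(s[190:310,230:390],None,fx=5,fy=5,interpolation=cv2.INTER_CUBIC))
d=blobs(im,(0,170,100),(5,255,255),(200,150,450,450),50);e=blobs(s,(0,170,100),(5,255,255),(260,200,320,260));print(d,e)
if d and e: print(tri(camera_params('scene'),e[0][0],p,d[0][0]))
print(plane(p,d[0][0],84),proj(camera_params('scene'),plane(p,d[0][0],84)),proj(camera_params('scene'),plane(p,d[0][0],92)))
E
```

```text
clock: 10.6
eef_pos: [626.4, -55.0, 184.6]
tool_rot: [-0.223, 1.557, 0.201]
force: [-0.7, -0.3, 0.1]
width: 51.2
fence est 0.2812 r 290.5 lift 120.9 tau [-0.03 -0.04  0.03]
[([320.0, 246.1], 549)] []
[623.65286739 -56.38342894  84.        ] [280.74808422 235.16514278] [281.46869442 233.19347412]
```

View pics/w10.png

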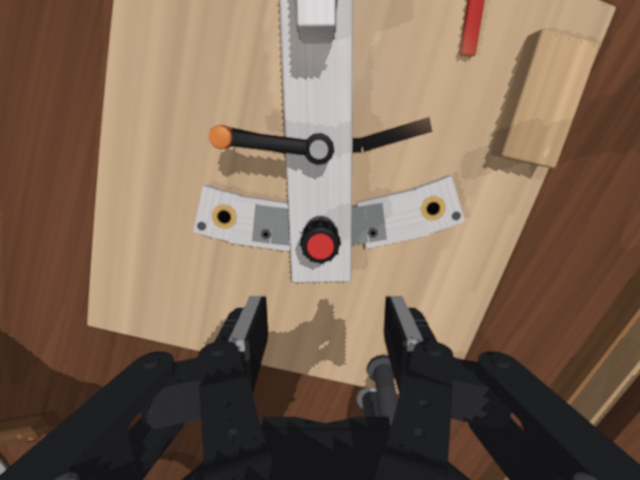

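View pics/s10.png

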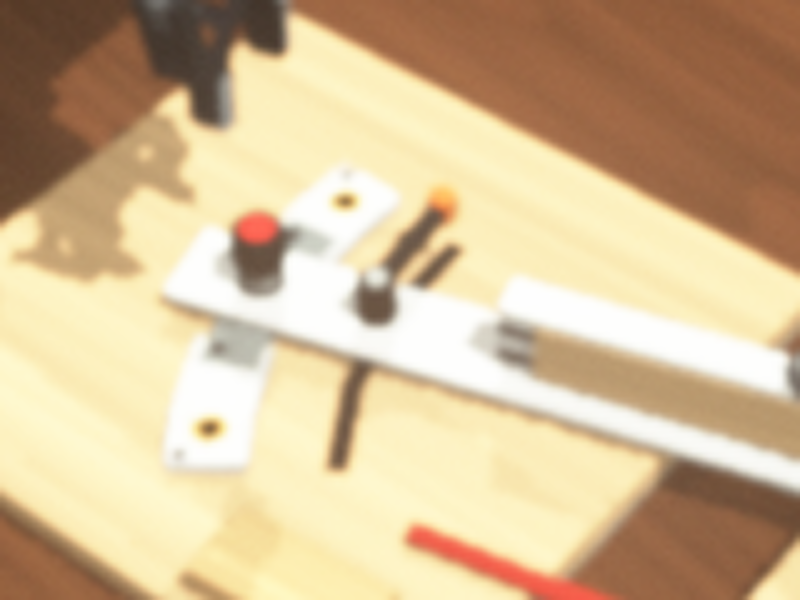

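Scene dot at (281.0,235.2) matches the prediction for a home knob (280.7,235.2; 8 mm up would be 233.2), and the fence is centred on the shoe: pin is home. Now the lever: hub (319,149), orange grip (221,137).

```bash
cat >> h.py <<'E'
def lever(p,hub_uv,grip_uv):
    h=plane(p,hub_uv,78)[:2];g=plane(p,grip_uv,76)[:2];v=g-h
    print('hub',h.round(1),'grip',g.round(1),'len',np.hypot(*v).round(1))
    return h,g,np.arctan2(v[1],v[0])
def push(hub,fa,phi,off,r=66):  # tool centre behind the arm by off at radius r
    a=fa-np.pi/2-phi;u=np.array([np.cos(a),np.sin(a)]);n=np.array([-u[1],u[0]])
    return hub+r*u+off*n
E
python3 - <<'E'
from h import *
p=camera_params('wrist')
h,g,a=lever(p,(319,149),(221,137))
fa=A0+.271;print('fence dir',fa)
phi=fa-np.pi/2-a;print('phi',(phi+np.pi)%(2*np.pi)-np.pi)
phi=(phi+np.pi)%(2*np.pi)-np.pi
h2=PIV+225*np.array([np.cos(fa),np.sin(fa)]);print('hub by geometry',h2)
ps=camera_params('scene');print('grip tri',tri(ps,(230+442/5,190+203/5),p,(221,137)))
for f,o in((phi,35),(phi,22),(.6,20),(1.1,20)):print(f,push(h,fa,f,o).round(1))
P=push(h,fa,phi,35);delta([*P,110],.424)
E
```

```text
hub [595.1   3.2] grip [533.7 -16. ] len 64.4
fence dir -1.15
phi 0.11801038711209877
hub by geometry [596.9096742    3.62811344]
grip tri (array([531.25324032, -17.12719589,  66.66659771]), np.float64(0.34951380729484716))
0.11801038711209877 [542.6 -49.9]
0.11801038711209877 [538.7 -37.5]
0.6 [526.6  -4.8]
1.1 [531.2  29.1]
clock 10.7 pos [624.7 -54.7 181.7] F [-1.3  0.5 -0.5] w 51.2 q7 0.68 
 shift tool [ 71.   38.2 -73.6] turn [-0.     0.009  0.001]
```

Lever at φ≈0.118, grip height 67 as stated. Move beside it, jaws shut.

```bash
python3 -m handwheel '-1 0 13 -35 0 0 0; -1 10 13 -38 0 0.009 0; -1 30 12 0 0 0 0; -1 10 0 0 0 0 0; -1 0 0 0 0 0 0'
python3 -c "
from h import *
delta([542.6,-49.9,110],.424)"
```

```text
clock: 11.2
eef_pos: [536.7, -49.8, 123.8]
tool_rot: [2.818, 1.563, -3.041]
force: [-0.6, -0.1, -0.2]
width: 0.0
clock 11.2 pos [536.7 -49.8 123.8] F [-0.6 -0.1 -0.2] w 0.0 q7 0.73 
 shift tool [13.8 -2.6  5.4] turn [-0.    -0.008 -0.003]
```

```bash
python3 -m handwheel '-1 25 -2 5 0 0 0; -1 25 0 0 0 0 0; -1 12 0 0 0 0 0; -1 0 0 0 0 0 0'
python3 -c "
from h import *
delta([542.6,-49.9,61],.424)
cv2.imwrite('pics/w11.png',get_image('wrist'))"
```

```text
clock: 11.6
eef_pos: [546.4, -51.3, 60.3]
tool_rot: [-3.068, 1.567, -2.644]
force: [0.0, 0.3, -0.2]
width: 0.1
clock 11.6 pos [546.4 -51.3  60.3] F [ 0.   0.3 -0.2] w 0.1 q7 0.76 
 shift tool [-0.7  2.8 -2.9] turn [-0.    -0.004  0.   ]
```

View pics/w11.png

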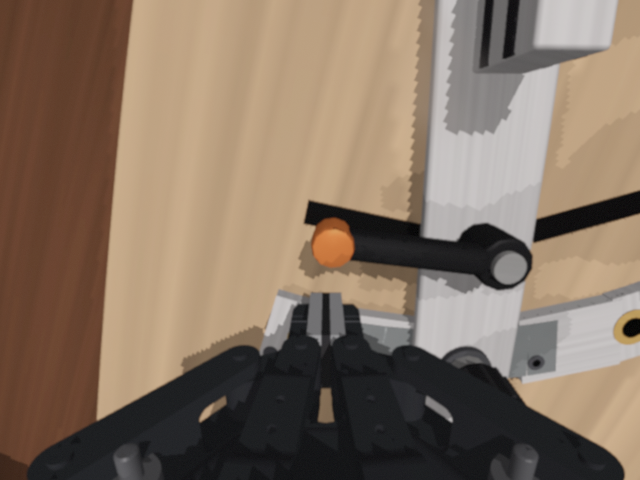

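The shut fingertips at (325,310) stand right behind the grip (333,243). Push in small arcs.

```bash
python3 -m handwheel '-1 0 6 -1 0.06 0 0; -1 0 6 -1 0.06 0 0; -1 0 4.6 -1.4 0.05 0 0; -1 0 4.6 -1.4 0.07 0 0; -1 0 4.6 -1.4 0.07 0 0'
python3 -c "
from h import *
st();delta([542.6,-49.9,61],.424)
cv2.imwrite('pics/w12.png',get_image('wrist'))"
```

```text
clock: 12.15
eef_pos: [538.2, -31.2, 66.9]
tool_rot: [-0.533, 1.561, -0.434]
force: [-0.2, -2.9, -2.2]
width: -0.1
fence est -0.0127 r 242.5 lift 3.2 tau [-0.58  0.04 -0.  ]
clock 12.15 pos [538.2 -31.2  66.9] F [-0.2 -2.9 -2.2] w -0.1 q7 0.52 
 shift tool [  6.  -19.    2.5] turn [-0.325  0.007  0.006]
```

View pics/w12.png

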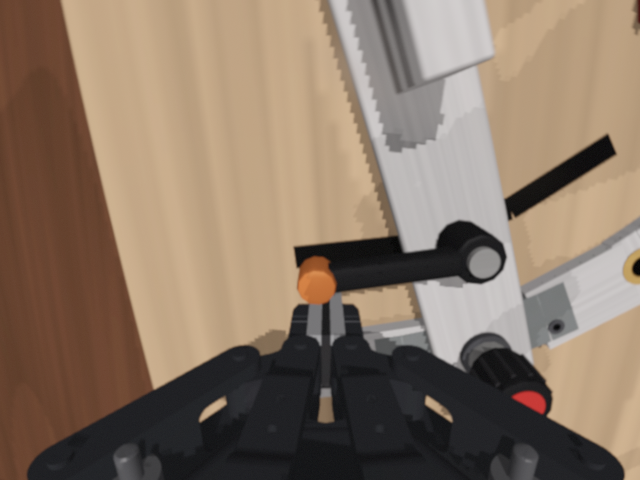

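Contact made (2.9 N). The tool rose to 67 mm; correct downward while pushing on.

```bash
python3 -m handwheel '-1 4 5 -2 0 0 0; -1 2 6 -2 0.03 0 0; -1 2 6 -2 0.06 0 0; -1 1 6 -2 0.07 0 0; -1 1 6 -2 0.07 0 0'
python3 -c "
from h import *
st();delta([542.6,-49.9,61],.424)
cv2.imwrite('pics/w13.png',get_image('wrist'))"
```

```text
clock: 12.7
eef_pos: [530.6, -4.6, 60.0]
tool_rot: [-0.211, 1.551, -0.355]
force: [0.3, -2.8, 1.9]
width: 0.0
fence est -0.0304 r 215.1 lift -3.7 tau [-0.53 -0.06 -0.04]
clock 12.7 pos [530.6  -4.6  60. ] F [ 0.3 -2.8  1.9] w 0.0 q7 0.34 
 shift tool [ -0.5 -43.1  18.3] turn [-0.567  0.018  0.01 ]
```

View pics/w13.png

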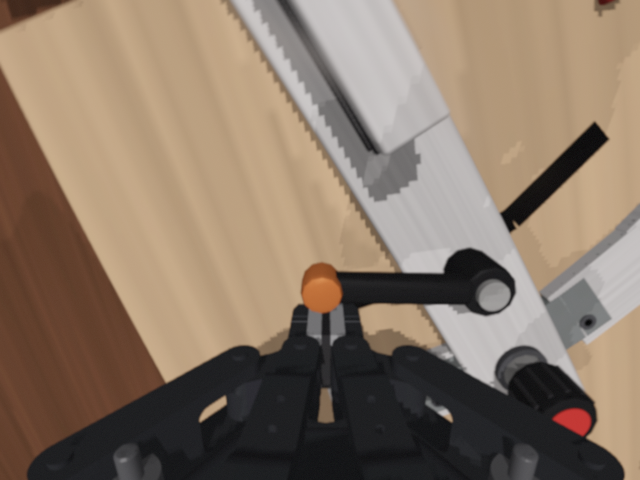

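```bash
python3 -m handwheel '-1 0 6 -2 0.08 0 0; -1 0.5 6 -2 0.08 -0.01 0; -1 0.5 6 -2 0.08 0 0; -1 0.5 6 -2 0.08 0 0'
python3 -c "
from h import *
st();delta([542.6,-49.9,61],.424)
cv2.imwrite('pics/w14.png',get_image('wrist'))"
```

```text
clock: 13.15
eef_pos: [530.8, 20.5, 58.9]
tool_rot: [0.145, 1.536, -0.329]
force: [-0.5, -2.9, 0.4]
width: -0.0
fence est -0.0137 r 190.2 lift -4.8 tau [-0.66 -0.03 -0.02]
clock 13.15 pos [530.8  20.5  58.9] F [-0.5 -2.9  0.4] w -0.0 q7 0.09 
 shift tool [ -1.  -57.3  42.7] turn [-0.898  0.034  0.011]
```

View pics/w14.png

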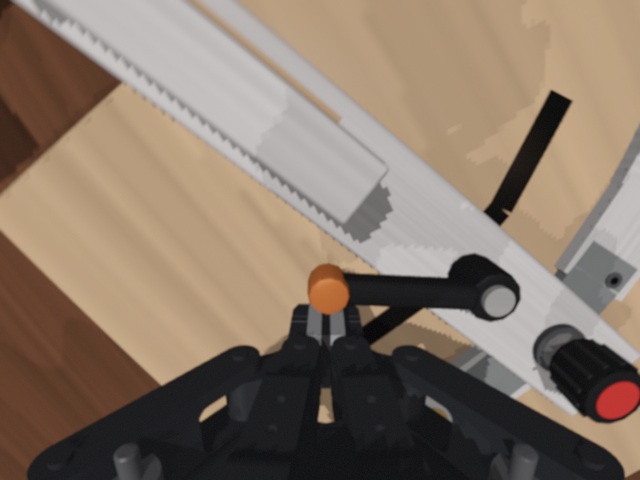

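```bash
python3 -m handwheel '-1 0 6 -2 0.07 0.015 0; -1 0 6 -2 0.07 0.015 0'
python3 -c "
from h import *
st();delta([542.6,-49.9,61],.424)"
python3 -m handwheel '-1 0 5 -1.5 0.05 0.01 0'
python3 -c "
from h import *
st();delta([542.6,-49.9,61],.424)
p=camera_params('wrist');cv2.imwrite('pics/w15.png',get_image('wrist'))"
```

```text
clock: 13.4
eef_pos: [532.8, 33.2, 58.8]
tool_rot: [1.183, 1.563, 0.566]
force: [0.6, -4.3, 0.3]
width: 0.0
fence est 0.0073 r 178.0 lift -4.9 tau [-1.16  0.19 -0.07]
clock 13.4 pos [532.8  33.2  58.8] F [ 0.6 -4.3  0.3] w 0.0 q7 -0.04 
 shift tool [ -2.5 -62.2  56. ] turn [-1.04   0.006 -0.005]
clock: 13.5
eef_pos: [532.7, 34.1, 58.8]
tool_rot: [3.009, 1.564, 2.341]
force: [-7.8, -16.3, 3.6]
width: 0.0
fence est 0.0073 r 177.0 lift -4.9 tau [-3.32  1.6  -0.05]
clock 13.5 pos [532.7  34.1  58.8] F [ -7.8 -16.3   3.6] w 0.0 q7 -0.08 
 shift tool [ -2.7 -59.8  59.8] turn [-1.092 -0.006 -0.004]
```

View pics/w15.png

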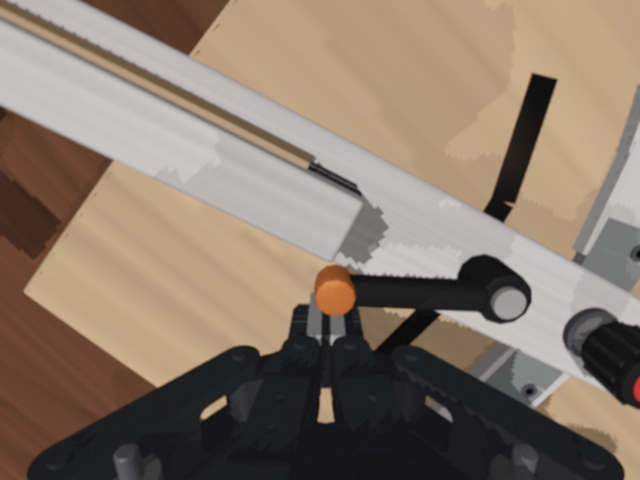

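Force jumped to 18 N with no motion: the lever is on its stop. Back off, rise, and inspect.

```bash
python3 -m handwheel '-1 0 -3 0 0 0 0; -1 0 -8 0 0 0 0; -1 0 -10 0 0 0 0; -1 -30 0 0 0 0 0; -1 -45 0 0 0 0 0; -1 -45 0 0 0 0 0'
python3 -c "
from h import *
s=ctrl.read_state();print(s['force'],s['eef_pos'])
print({k:v for k,v in camera_params('wrist').items() if k in('eye','orientation')});cv2.imwrite('pics/w16.png',get_image('wrist'))
im=get_image('scene');cv2.imwrite('pics/s16.png',cv2.resize(im[190:310,230:390],None,fx=5,fy=5,interpolation=cv2.INTER_CUBIC))"
```

```text
clock: 14.15
eef_pos: [513.0, 16.4, 176.0]
tool_rot: [-2.833, 1.547, 2.788]
force: [1.6, 0.8, 0.2]
width: 0.2
[1.59136318 0.76061777 0.23315083] [513.03091513  16.44122358 176.04155317]
{'eye': array([563.49133875,  75.52874205, 310.52167689]), 'orientation': array([-0.31293419,  0.021129  , -0.66278448])}
```

View pics/w16.png

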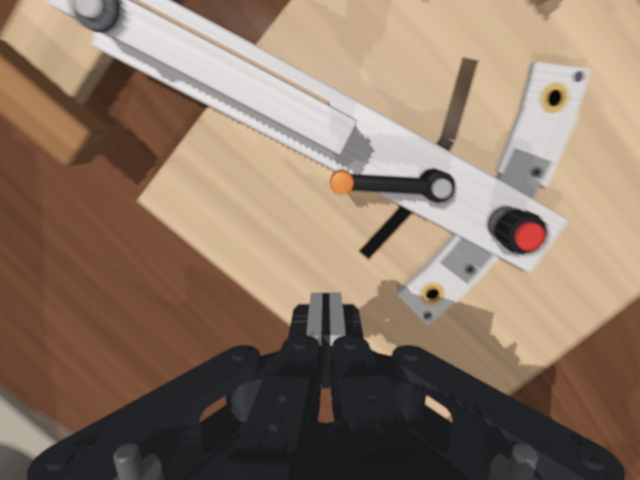

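View pics/s16.png

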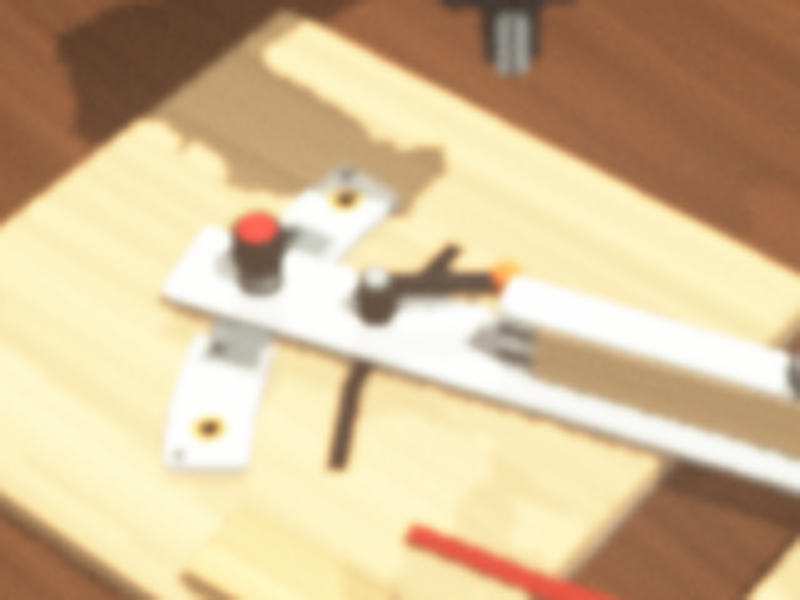

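Run:
```python
from h import *
p=camera_params('wrist');ps=camera_params('scene')
h,g,a=lever(p,(441.5,187),(341,182))
for fa in(-1.15,np.arctan2(*(h-PIV)[::-1])):
    print('phi',(fa-np.pi/2-a+np.pi)%(2*np.pi)-np.pi)
im=cv2.imread('pics/w16.png');d=blobs(im,(0,170,100),(5,255,255),(490,200,570,270),30);print(d)
k=tri(ps,(281.0,235.1),p,d[0][0]);print('dot',k)
for u in((432,294),(554,98)):
    v=plane(p,u,35)[:2]-PIV;print('hole',np.hypot(*v),np.arctan2(v[1],v[0])-A0)
v=k[0][:2]-PIV;print('knob',np.hypot(*v),np.arctan2(v[1],v[0])-A0)
```

```text
hub [603.4   1.1] grip [552.1  44.6] len 67.2
phi 1.124697638573494
phi 1.145735097502298
[([529.4, 236.2], 623)]
dot (array([628.22910373, -52.78052728,  93.37398662]), np.float64(7.032218486883925))
hole 298.9350076288799 0.013891356069099636
hole 300.2864518154026 0.6150999055519498
knob 289.33450618236253 0.29016592730160173
```

φ≈1.13 (tight). This view was taken while the arm was still settling (known holes read 9 mm off), so repeat the pin-height check at rest.

```bash
python3 -m handwheel '-1 0 0 0 0 0 0; -1 0 0 0 0 0 0;-1 0 0 0 0 0 0; -1 0 0 0 0 0 0'
python3 - <<'E'
from h import *
im=get_image('wrist');p=camera_params('wrist');ps=camera_params('scene');cv2.imwrite('pics/w17.png',im)
s=get_image('scene')
d=blobs(im,(0,170,100),(5,255,255),(400,150,639,300),30);e=blobs(s,(0,120,90),(8,255,255),(270,225,292,245));print(d,e)
for z in(84,92): print(z,proj(ps,plane(p,d[0][0],z)))
if e:print(tri(ps,e[0][0],p,d[0][0]))
s0=cv2.imread('pics/scene0.png');print(blobs(s0,(0,120,90),(8,255,255),(288,208,308,225)))
y=blobs(im,(15,100,100),(32,255,255),(380,60,600,330),15);print(y)
cv2.imwrite('pics/t17.png',get_image('top'))
E
```

```text
clock: 14.65
eef_pos: [515.2, 16.8, 178.7]
tool_rot: [3.069, 1.553, 2.41]
force: [-0.1, 0.2, -0.6]
width: 0.1
[([521.4, 237.5], 585)] [([280.9, 235.6], 43)]
84 [280.31385573 235.17783344]
92 [281.91016875 233.45622945]
(array([624.18833543, -56.19075117,  83.81997305]), np.float64(1.8044309527770837))
[([297.7, 217.3], 40)]
[([544.7, 102.6], 390), ([427.0, 293.4], 239)]
```

View pics/t17.png

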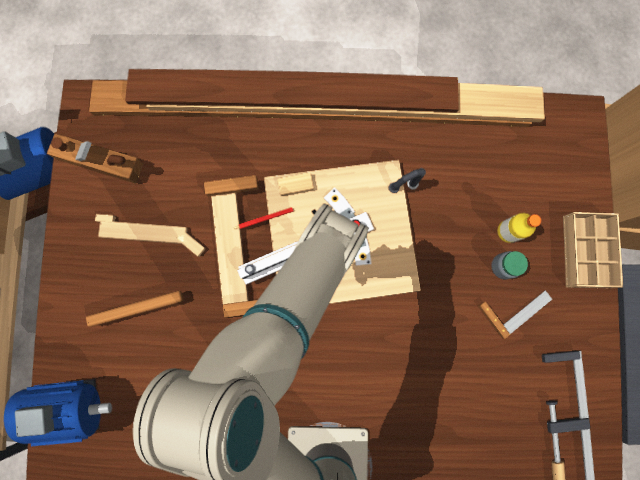

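View pics/w17.png

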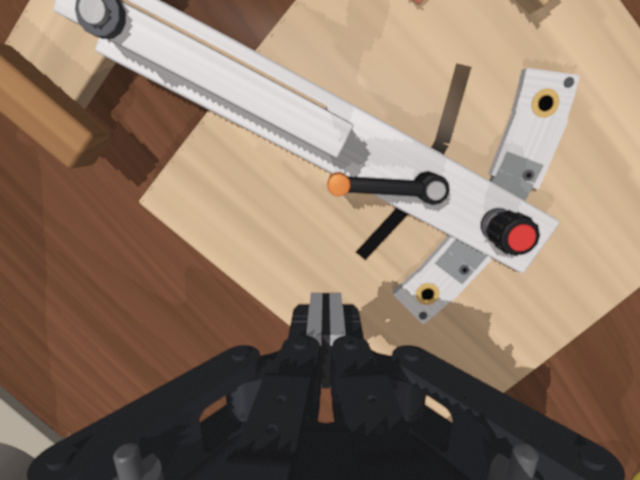

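At rest: knob top at 83.8 mm (84 = home), knob at the shoe hole, lever arm at its stop, everything else unmoved in the top view, gripper clear. Handing in.

Run:
```python
from h import *
p=camera_params('wrist');h,g,a=lever(p,(435,189),(338.5,184.5));print((-1.15-np.pi/2-a+np.pi)%(2*np.pi)-np.pi)
print(ctrl.finish_job())
```

```text
hub [596.9   4.4] grip [547.7  45.6] len 64.2
1.118614491664605
the job is handed in; nothing more can be done
None
```

I pulled the pin from the square stop, swung the fence to the sliding-shoe stop and let the pin drop home there. Then I pushed the clamp lever clockwise onto its stop, moved the gripper clear and handed the job in at about 15 s of the 61 s. Handing in gives no verdict.

**Last checks, arm at rest:**

| Check | Measured | Wanted |
|---|---|---|
| Top of the knob | 83.8 mm above the bench | 84 mm with the pin home |
| Fence angle | about 0.27 rad, centred on the shoe | 0.20 to 0.39 rad |
| Lever angle | about 1.12 rad | over 1.0 rad |

In the last top view the other things on the bench and sled look unmoved; I judged that by eye.

**What went wrong or disagreed:**
- **Feeling along the rail:** the fence stalled about 6 mm short of the hole, at up to about 10 N at the wrist, because the tool had tilted and was pressing down. I stopped, regripped, lifted the pin just clear of the rail, set it over the hole using the camera positions, and lowered it in.
- **Bad reading:** one picture taken while the arm was still settling placed known points 9 mm off. I repeated that check at rest.
- **Weak height readings:** the top and wrist cameras together put the knob's top 10 to 14 mm too high. I used the scene and wrist pair instead, which agreed with the given height.
- **Lever stop:** the push against the stop peaked at about 18 N.

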